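Set the sliding leg of the crate stand and close its cam lever

TASK

Without disturbing the cheeses and tools on the bench, grip the upright black knob on the crate stand's sliding leg and draw the leg out along its guide until its orange pointer lines up with the blue mark (not the yellow one), with the red cam lever still open. Then, without letting go of the knob or letting the leg slip off the mark, turn the gripper clockwise (seen from above) about the knob so that a finger sweeps the red lever fully closed, in line with the guide, and finish while still gripping the knob: a return spring pulls the leg back as soon as it is let go.

Things in the scene. Friction and masses are not known exactly. Their poses are not given: they have to be found in the camera images.
- stand: Fixed crate stand on the bench: a grey base 80 x 400 mm with two aluminium guide rails, 32 mm high (end blocks 36 mm). Origin at the centre of its underside; its y axis runs along the guide and is the direction in which the leg is drawn out; x points across the guide to the side with the two marks; z up.
- leg (a joint): How far the leg is drawn out of its home position, m: 0 = home (where the return spring holds it), up to 0.175; it moves only along the stand's +y. The spring pulls it back with about 4.6 N at home to 7 N fully out, always, also when the lever is closed; there is no latch.
- knob: Upright black grip knob on the leg, a cylinder 30 mm in diameter and 52 mm tall; origin at its centre, on its axis, 80 mm above the bench; top at 106 mm. It spins freely about its vertical axis, so a gripper that holds it can turn while the leg stays. Under it are the lever's red disc (44 mm across, top 53 mm above the bench) and the dark leg bar (36 mm wide, top 45 mm above the bench).
- lever (a joint): Angle of the red cam lever about the knob's axis, rad: 0 = fully open (lever points 40 deg from the stand's +x towards its -y), 0.873 = fully closed against its stop (lever points along the stand's -y, over the guide). It grows clockwise seen from above. Friction of about 0.11 N m: stays where it is left. It travels with the leg.
- lever_tip (a point): Outer end of the red cam lever, 87 mm from the knob's axis, 72 mm above the bench. The lever is a radial upright bar 10 to 12 mm thick, starting 18 mm from the axis; it stands 47 to 85 mm above the bench out to 52 mm from the axis, 59 to 85 mm beyond. A finger on the knob pushes its flank when the gripper turns.
- lever_root (a point): Inner half of the lever, 30 mm from the knob's axis, 66 mm above the bench: where a finger pushes. Take the knob with the line of the fingers about 75 to 90 deg from the lever; a 22 mm wide finger meets the flank at about 50 deg from the lever and stays so until it is shut: 1.3 to 1.5 rad of turning in all.
- pointer (a point): Tip of the orange pointer on the leg, 42 mm above the bench: a bar 5 mm wide that sticks out across the guide on the stand's +x side. It lies 46 mm in +x and 90 mm in +y (stand axes) from the knob's axis.
- mark_blue: Blue mark clip, fixed on the stand's +x side beside the guide, 34 x 12 x 12 mm, with a thin white line across its top. Origin at the middle of its 12 mm width, 6 mm below its middle height; axes parallel to the stand's. The leg is at the mark when the pointer has the same place along the stand's y as this origin. The pointer passes over it.
- mark_yellow: Yellow mark clip of the same form and size, for another crate size: not to be used.
- wheel_a: Bystander: cheese wheel 130 mm across, 60 mm high; origin at its underside.
- wheel_b: Bystander: cheese wheel 120 mm across, 55 mm high; origin at its underside.
- trier: Bystander: cheese trier lying on the bench, steel rod 130 mm with a wooden cross handle 90 mm long; origin at its underside near the handle.
- rind_brush: Bystander: hand brush lying on the bench.
- salt_jar: Bystander: glass jar 70 mm across, 100 mm high; origin at its underside.
- steel_cup: Bystander: steel cup 76 mm across, 80 mm high; origin at its underside.

How it is judged:
On the way, in this order (a step that is already met when the one before it is completed fails the run):
1. the leg stands at the blue mark, held by the knob, with the lever still open (y of pointer in the frame of mark_blue between -0.006 and 0.006 m and value of joint lever below 0.45 rad and contact force between the fingers and knob above 8 N), for 0.2 s.
2. the lever is fully closed while the leg is held at the mark (y of pointer in the frame of mark_blue between -0.006 and 0.006 m and value of joint lever above 0.78 rad and contact force between the fingers and knob above 8 N), for 0.2 s.
At the end, for the whole second after the job is handed in: The fingers still grip the knob (more than 8 N) and hold the leg at rest with its pointer within 6 mm of the blue mark along the guide, and the cam lever is closed to within about 5 degrees of its stop (above 0.78 rad) (all of step 2 and velocity of joint leg between -0.01 and 0.01 m/s); the arm keeps its last pose, push and grip.
It fails at once if the lever is more than half closed while the leg is more than 12 mm off the blue mark (value of joint lever above 0.5 rad and (y of pointer in the frame of mark_blue above 0.012 m or y of pointer in the frame of mark_blue below -0.012 m)).
It fails at once if a cheese or tool beside the stand is pushed more than 20 mm (distance of any of wheel_a, wheel_b, trier, rind_brush, salt_jar, steel_cup from where it was at the start of the episode above 0.02 m).
It also fails if it takes over 45 s, if anything falls off the work surface, if the arm or the gripper's body presses on something with over 40 N, if the wrist force passes 120 N, or if a joint passes its speed limit or range.

ROBOT

A 7-joint arm with a two-finger parallel gripper is mounted at the origin on the work surface. World frame = base frame: x ahead of the robot, y to its left, z up, the work surface at z = 0. Lengths are in m, angles in rad, forces in N, time in s.
With the tool pointing down it reaches from about 0.425 to 0.95 m from the base axis. Payload 4.7 kg.
Tool frame: the origin (TCP) lies at the very end of the fingers, on their centre line; the grasp point (between the pads) lies 19 mm behind it (robot.grip_point_offset is the distance from the TCP to the grasp point, in m); z points along the fingers, y is the line along which they close (so a half turn about z gives the same grasp; the last joint's range is limited). The gripper opens to 85 mm and grips with 20 to 120 N. Pads are 22 mm wide; open, the fingers measure 114 mm over their backs; the gripper's body (76 mm by 85 mm) begins 54 mm behind the grasp point. The pads swing forward as they close: fully open they stand 13 mm farther back than shut.
Start: joints at [-1.327, 0.469, -0.049, 1.532, 0.024, 1.141, -0.082], TCP at [0.182, 0.65, 0.231] pointing down, gripper open.
Joint ranges: [-2.59, 2.59], [-0.33, 1.99], [-1.39, 1.29], [0.1, 2.45], [-1.04, 4.18], [0.21, 1.99], [-2.66, 2.66]. Speed limits (rad/s): [2.57, 2.57, 3.14, 3.14, 3.14, 3.14, 3.14].

INTERFACE

Orientations are given as a rotation vector (axis times angle).
In Python, from rig import robot gives the robot as it stands.
- The arm moves only by the tool drive_tool, never from a script. Its arguments are lists of equal length, an entry for each row: "offset": the shift along the tool's x, y, z in mm, a list of three; "turn": the turn about the tool's z in rad. A call has 1 to 5 rows; each row is the pose to reach, as a shift and turn from the pose commanded when the call began, along the tool's axes at that moment; what a row does not reach only later rows make up. A row lasts 1/12 s, in which the tool goes at most 41.7 mm and 7.16 degrees, less where a joint would pass 70% of its speed; a pose out of reach is approached as far as the arm can. A call with a gripper value outside its range is refused whole. "claw" is the finger opening in mm, from 0 to 85.4, set as the call begins (left out, the last holds). The fingers move at their own pace and stop on an object; the grip force is fixed at half the most. Time passes only in rows, so rows that repeat a pose let the fingers close. It gives the time, the measured TCP pose, the force, the opening and the grip force at its end, in the units of the state.
- robot.read_state(): the state, without advancing time (a new reading comes with each control period).
- robot.snapshot(name): name is "scene" or "top"; returns (picture, depth): 400x640x3 uint8, red, green, blue; 400x640 float32, m along the optical axis (not along the pixel's ray), 0 where there is no reading.
- robot.camera_params(name): a dict with "K" (3x3 intrinsics, pixels), "k1" (the pictures are not rectified: a ray, as slopes to the right and down, at radius r is drawn at 1 + k1 r^2 times it, then the intrinsics apply), "R" (3x3) and "t" (3): a world point X has camera coordinates R X + t. Camera axes: x right, y down, z forward; pixel columns grow to the right and rows downward; lengths in m; the calibration is good to about 2 mm. A picture is of the moment at which its call begins. camera_params takes no time and is no camera call.
- robot.close_job(): hands the job in; it is judged then, once.
The state is a dict: "time_s": time; "joint_pos": joint angles; "joint_vel": joint speeds; "joint_efforts": joint torques, N m; "ee_pos": TCP position; "orientation": TCP orientation; "wrist_force": force on the tool from outside, world axes, zero at the start; "torque": the same for the moment, N m; "width": opening from 0.0 (shut) to 1.0 (fully open); "grasp_force": force on a finger pad.
Only numpy, scipy, OpenCV 4.12 (cv2) and the standard library are available. Lean on these libraries where they do the work, as an engineer would, in place of code of your own. Each camera call takes 0.05 s, during which the arm holds its last target. There are 200 camera calls.

## Working session

There is one attempt and no reset: what is moved stays moved. The work goes in short steps, Python scripts to look and compute and a tool call to move; the robot and the scene stay as the last step left them, time stands still between calls to the robot, and variables do not carry over. Pictures are saved under pics/ and viewed, at most 10 in all, crops included, and the job is handed in when it is done.

Besides the shell and the picture viewer there is one more tool, called in YAML: its name, and indented under it one key for each argument. drive_tool: Moves the arm, as the interface text tells. Its arguments: {"type":"object","properties":{"offset":{"type":"array","items":{"type":"array","items":{"type":"number"}}},"turn":{"type":"array","items":{"type":"number"}},"claw":{"type":"number"}},"required":["offset","turn"]}

```bash
ls; mkdir -p pics; cat > h.py <<'E'
import numpy as np,cv2
from rig import robot
def snap(n):
    p,d=robot.snapshot(n); return p,d
def ray(c,u,v):
    K=np.array(c["K"]);k=c["k1"]
    p=cv2.undistortPoints(np.array([[[u,v]]],float),K,np.array([k,0,0,0,0.]))[0,0]
    return np.array([p[0],p[1],1.])
def at_z(n,u,v,z):
    c=robot.camera_params(n);R=np.array(c["R"]);t=np.array(c["t"])
    o=-R.T@t;d=R.T@ray(c,u,v);return o+d*(z-o[2])/d[2]
def at_d(n,u,v,dep):
    c=robot.camera_params(n);R=np.array(c["R"]);t=np.array(c["t"])
    return R.T@(ray(c,u,v)*dep-t)
E
python3 - <<'E'
from h import *
for n in("scene","top"):
    p,d=snap(n);cv2.imwrite(f"pics/{n}0.png",p[:,:,::-1]);np.save(f"pics/{n}0.npy",d)
    c=robot.camera_params(n);print(n,-np.array(c["R"]).T@c["t"],c["K"][0],c["k1"])
s=robot.read_state();print(s)
E
```

```text
pics
scene [1.40797088 0.26829623 0.61971357] [377.00052946   0.         320.3474587 ] -0.07836910516093336
top [ 0.46937014 -0.0235931   1.01766169] [382.00683834   0.         322.03222434] -0.0030588676794618616
{'time_s': 0.1, 'joint_pos': array([-1.32691958,  0.46938054, -0.04859779,  1.53358549,  0.02413835,
        1.14098415, -0.08228953]), 'joint_vel': array([ 0.00123912, -0.00250499,  0.00094446, -0.00196694, -0.00087052,
       -0.0004746 ,  0.00177956]), 'joint_efforts': array([ 1.29819986e-03, -5.11519504e+01, -4.66421514e-02, -2.38393790e+01,
        1.08496402e-02,  4.24343452e-03,  8.82765328e-08]), 'ee_pos': array([0.18170313, 0.64953846, 0.23034839]), 'orientation': array([-4.27038767e-01, -3.11228438e+00,  2.77163152e-03]), 'wrist_force': array([ 0.07425332, -0.66492127,  0.16473515]), 'torque': array([0.02235233, 0.00187927, 0.02894821]), 'grasp_force': 0.0, 'width': 0.9985258555487404}
```

View pics/top0.png

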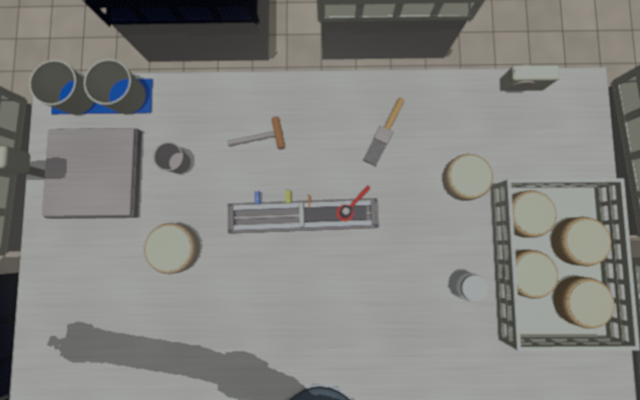

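View pics/scene0.png

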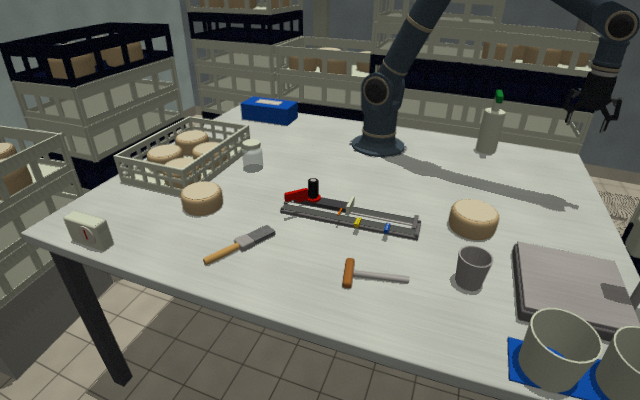

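The top view shows the stand at pixels (228–378, 198–232). The knob is near (346,212), the red lever tip at (367,188), the pointer at (309,200), the yellow clip at (289,196) and the blue clip at (258,197). I'll enlarge that area.

```bash
python3 - <<'E'
import cv2
p=cv2.imread("pics/top0.png")[180:240,220:385]
cv2.imwrite("pics/crop1.png",cv2.resize(p,None,fx=4.8,fy=4.8,interpolation=cv2.INTER_CUBIC))
E
```

```text
(no output)
```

View pics/crop1.png

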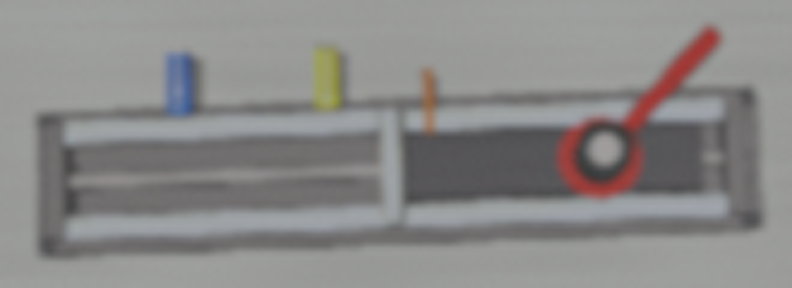

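The crop shows blue clip centre (180,84), yellow (327,78), pointer tip (429,71), knob top (606,148), red disc centre (600,157) and lever tip (712,32). The end-block corners are (38,115), (40,256), (753,88) and (762,226).

```bash
python3 - <<'E'
from h import *
D=np.load("pics/top0.npy")
f=lambda x,y:(220+(x+.5)/4.8-.5,180+(y+.5)/4.8-.5)
P={}
for n,x,y,z in [("blue",180,84,.036),("pointer",429,75,.042),("pointer2",430,110,.042),("yellow",327,78,.036),("knob",606,148,.106),("disc",600,158,.053),("ltip",712,34,.085),("TL",38,115,.036),("BL",40,256,.036),("TR",753,88,.036),("BR",762,226,.036)]:
    u,v=f(x,y);d=D[round(v),round(u)];P[n]=at_z("top",u,v,z);print(n,P[n].round(4),"depth:",at_d("top",u,v,d).round(4))
a=(P["TL"]+P["BL"]-P["TR"]-P["BR"])/2;L=np.linalg.norm(a);ey=a/L;ex=np.array([ey[1],-ey[0],0])
print("len",L,"ey",ey,"yaw of +y from world y deg",np.degrees(np.arctan2(-ey[0],ey[1])))
for n in P: 
    w=P[n]-P["knob"];print(n,"rel knob x,y",(w@ex).round(4),(w@ey).round(4))
s=robot.read_state();import scipy.spatial.transform as T
print(T.Rotation.from_rotvec(s["orientation"]).as_matrix().round(3))
E
```

```text
blue [0.589  0.1573 0.036 ] depth: [0.5893 0.1577 0.0337]
pointer [0.592  0.0223 0.042 ] depth: [0.592  0.0223 0.0417]
pointer2 [0.5731 0.0218 0.042 ] depth: [0.573  0.0218 0.0424]
yellow [0.5916 0.0777 0.036 ] depth: [0.5917 0.0779 0.0347]
knob [ 0.5464 -0.0688  0.106 ] depth: [ 0.5466 -0.0689  0.1045]
disc [ 0.5457 -0.0682  0.053 ] depth: [ 0.5416 -0.0659  0.104 ]
ltip [ 0.6064 -0.125   0.085 ] depth: [ 0.6063 -0.125   0.0856]
TL [0.5728 0.234  0.036 ] depth: [0.5754 0.2403 0.0121]
BL [0.4969 0.2314 0.036 ] depth: [0.4978 0.2402 0.0024]
TR [ 0.5841 -0.1518  0.036 ] depth: [ 0.5866 -0.1546  0.0148]
BR [ 0.5099 -0.1549  0.036 ] depth: [ 0.511  -0.1585  0.0093]
len 0.38627885825607283 ey [-0.03138414  0.9995074   0.        ] yaw of +y from world y deg 1.79847399098853
blue rel knob x,y 0.0496 0.2247
pointer rel knob x,y 0.0483 0.0897
pointer2 rel knob x,y 0.0295 0.0898
yellow rel knob x,y 0.0497 0.1451
knob rel knob x,y 0.0 0.0
disc rel knob x,y -0.0008 0.0006
ltip rel knob x,y 0.0582 -0.0581
TL rel knob x,y 0.0359 0.3019
BL rel knob x,y -0.0401 0.3017
TR rel knob x,y 0.035 -0.0841
BR rel knob x,y -0.0392 -0.0849
[[-0.963  0.269 -0.   ]
 [ 0.269  0.963 -0.002]
 [-0.    -0.002 -1.   ]]
```

Measurements match the given sizes: 90 mm from pointer to knob, lever at 45° and 84 mm. The leg needs about 135 mm of travel. Next I'll move over the knob, taking the translation first.

drive_tool:
  offset:
    - [-27, -29.5, 0]
    - [-54, -59, 0]
    - [-81, -88.5, 0]
    - [-108, -118, 0]
    - [-135, -147.5, 0]
  turn: [0, 0, 0, 0, 0]
  claw: 85

```text
time_s: 0.52
ee_pos: [0.2725, 0.4696, 0.2308]
orientation: [-0.427, -3.112, 0.001]
wrist_force: [1.1, 0.5, 0.5]
width: 0.994
grasp_force: 0.0
```

drive_tool:
  offset:
    - [-27, -29.5, 0]
    - [-54, -59, 0]
    - [-81, -88.5, 0]
    - [-108, -118, 0]
    - [-135, -147.5, 0]
  turn: [0, 0, 0, 0, 0]

```text
time_s: 0.93
ee_pos: [0.3626, 0.2912, 0.2312]
orientation: [-0.427, -3.112, 0.0]
wrist_force: [1.5, 1.1, -0.7]
width: 0.991
grasp_force: 0.0
```

drive_tool:
  offset:
    - [-27, -29.5, 0]
    - [-54, -59, 0]
    - [-81, -88.5, 0]
    - [-108, -118, 0]
    - [-135, -147.5, 0]
  turn: [0, 0, 0, 0, 0]

```text
time_s: 1.35
ee_pos: [0.4528, 0.1129, 0.2312]
orientation: [-0.427, -3.112, -0.0]
wrist_force: [0.7, 1.3, -1.0]
width: 0.996
grasp_force: 0.0
```

drive_tool:
  offset:
    - [-27, -29.5, 0]
    - [-54, -59, 0]
    - [-81, -88.5, 0]
    - [-108, -118, 0]
    - [-135, -147.5, 0]
  turn: [0.113, 0.226, 0.339, 0.452, 0.565]

```text
time_s: 1.77
ee_pos: [0.5431, -0.0654, 0.2312]
orientation: [-1.285, -2.866, -0.0]
wrist_force: [1.0, 0.1, -0.3]
width: 0.999
grasp_force: 0.0
```

```bash
cat >> h.py <<'E'
from scipy.spatial.transform import Rotation as Ro
def st():
    s=robot.read_state();R=Ro.from_rotvec(s["orientation"]).as_matrix()
    print("t",round(s["time_s"],2),"tcp",s["ee_pos"].round(4),"yaz",np.degrees(np.arctan2(R[1,1],R[0,1])).round(1),"z",R[:,2].round(3),"F",s["wrist_force"].round(1),"T",s["torque"].round(2),"w",round(s["width"],3),"g",round(s["grasp_force"],1),"j",np.round(s["joint_pos"],2))
    return s,R
def to(x,y,z):
    s,R=st();print("offset mm",(R.T@(np.array([x,y,z])-s["ee_pos"])*1000).round(1))
E
python3 -c "
from h import *
to(.546,-.0685,.23)"
```

```text
t 1.77 tcp [ 0.5431 -0.0654  0.2312] yaz 41.7 z [-0.  0. -1.] F [ 1.   0.1 -0.3] T [ 0.01 -0.08 -0.02] w 0.999 g 0.0 j [-0.35  0.27  0.49  1.86 -0.15  1.04  0.92]
offset mm [-4.2  0.1  1.2]
```

drive_tool:
  offset:
    - [-4, 0, 30]
    - [-4, 0, 65]
    - [-4, 0, 90]
    - [-4, 0, 105]
    - [-4, 0, 110]
  turn: [0, 0, 0, 0, 0]

```text
time_s: 2.18
ee_pos: [0.5433, -0.0664, 0.1181]
orientation: [-1.276, -2.865, 0.004]
wrist_force: [-0.2, 0.4, -1.1]
width: 0.997
grasp_force: 0.0
```

```bash
python3 - <<'E'
from h import *
to(.546,-.0685,.062)
p,d=snap("scene");cv2.imwrite("pics/s1.png",cv2.resize(p[130:260,230:450,::-1],None,fx=3.6,fy=3.6,interpolation=cv2.INTER_CUBIC))
E
```

```text
t 2.18 tcp [ 0.5433 -0.0664  0.1181] yaz 42.0 z [-0.006 -0.    -1.   ] F [-0.2  0.4 -1.1] T [ 0.03 -0.   -0.05] w 0.997 g 0.0 j [-0.3   0.42  0.44  1.97 -0.24  0.81  1.01]
offset mm [-3.6  0.8 56.1]
```

View pics/s1.png

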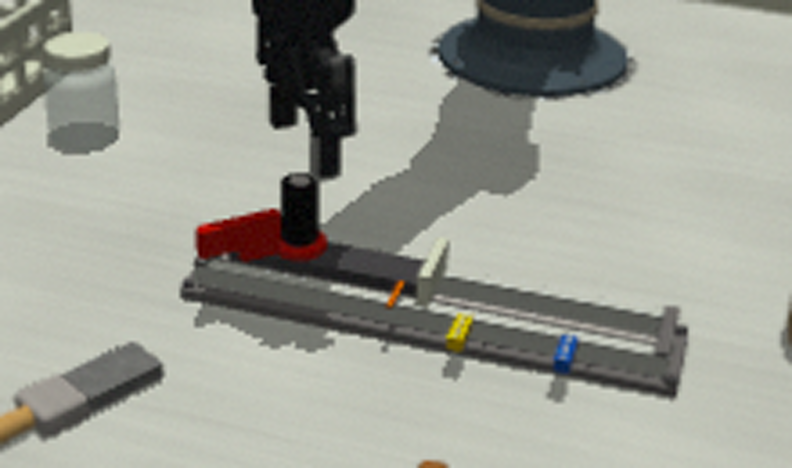

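The fingers straddle the knob at crop (300,180), and the lever at (235,235) is clear of them. I'll lower and close.

drive_tool:
  offset:
    - [-2, 0.5, 20]
    - [-2, 0.5, 40]
    - [-2, 0.5, 54]
    - [-2, 0.5, 56]
    - [-2, 0.5, 56]
  turn: [0, 0, 0, 0, 0]

```text
time_s: 2.65
ee_pos: [0.5475, -0.0677, 0.0656]
orientation: [-1.278, -2.87, -0.0]
wrist_force: [0.2, 0.5, 0.1]
width: 0.995
grasp_force: 0.0
```

```bash
python3 -c "
from h import *
to(.546,-.0685,.062)"
```

```text
t 2.65 tcp [ 0.5475 -0.0677  0.0656] yaz 42.0 z [-0.  0. -1.] F [0.2 0.5 0.1] T [ 0.   -0.07 -0.03] w 0.995 g 0.0 j [-0.26  0.5   0.4   2.   -0.29  0.7   1.05]
offset mm [ 0.4 -1.7  3.6]
```

drive_tool:
  offset:
    - [0, -1.5, 3]
    - [0, -1.5, 3]
    - [0, -1.5, 3]
    - [0, -1.5, 3]
    - [0, -1.5, 3]
  turn: [0, 0, 0, 0, 0]
  claw: 20

```text
time_s: 3.07
ee_pos: [0.5466, -0.0687, 0.0631]
orientation: [1.277, 2.869, 0.001]
wrist_force: [-1.7, -0.4, 4.9]
width: 0.334
grasp_force: 58.7
```

drive_tool:
  offset:
    - [0, 0, 0]
    - [0, 0, 0]
    - [0, 0, 0]
    - [0, 0, 0]
    - [0, 0, 0]
  turn: [0, 0, 0, 0, 0]
  claw: 10

```text
time_s: 3.48
ee_pos: [0.5466, -0.0687, 0.0631]
orientation: [1.278, 2.869, 0.001]
wrist_force: [-1.0, 1.4, 5.6]
width: 0.34
grasp_force: 58.8
```

```bash
python3 -c "
from h import *
s=st()[0]['ee_pos']
e=np.array([-.0314,.9995,0]);p=s+.135*e;to(*p)"
```

```text
t 3.48 tcp [ 0.5466 -0.0687  0.0631] yaz 42.0 z [ 0.001  0.    -1.   ] F [-1.   1.4  5.6] T [0.   0.3  0.01] w 0.34 g 58.8 j [-0.26  0.5   0.4   2.   -0.3   0.7   1.06]
t 3.48 tcp [ 0.5466 -0.0687  0.0631] yaz 42.0 z [ 0.001  0.    -1.   ] F [-1.   1.4  5.6] T [0.   0.3  0.01] w 0.34 g 58.8 j [-0.26  0.5   0.4   2.   -0.3   0.7   1.06]
offset mm [103.1  87.1   0. ]
```

Gripped, with a width of about 29 mm. Now I'll draw the leg out 125 mm, then look.

drive_tool:
  offset:
    - [8, 6.8, 0]
    - [20, 16.9, 0]
    - [35, 29.6, 0]
    - [50, 42.2, 0]
    - [60, 50.7, 0]
  turn: [0, 0, 0, 0, 0]

```text
time_s: 3.9
ee_pos: [0.5443, 0.0088, 0.0631]
orientation: [1.278, 2.867, -0.002]
wrist_force: [-1.0, -6.8, 4.4]
width: 0.335
grasp_force: 59.9
```

drive_tool:
  offset:
    - [10, 8.4, 0]
    - [20, 16.9, 0]
    - [28, 23.7, 0]
    - [34, 28.7, 0]
    - [35.5, 30, 0]
  turn: [0, 0, 0, 0, 0]

```text
time_s: 4.32
ee_pos: [0.543, 0.0552, 0.0631]
orientation: [1.277, 2.868, -0.002]
wrist_force: [-1.2, -5.4, 5.5]
width: 0.333
grasp_force: 59.9
```

```bash
python3 - <<'E'
from h import *
st()
p,d=snap("top");np.save("pics/top2.npy",d);cv2.imwrite("pics/t2.png",cv2.resize(p[180:240,220:340,::-1],None,fx=6.4,fy=6.4,interpolation=cv2.INTER_CUBIC))
p,d=snap("scene");cv2.imwrite("pics/s2.png",cv2.resize(p[150:250,290:430,::-1],None,fx=5.6,fy=5.6,interpolation=cv2.INTER_CUBIC))
E
```

```text
t 4.32 tcp [0.543  0.0552 0.0631] yaz 42.0 z [ 0.002 -0.002 -1.   ] F [-1.2 -5.4  5.5] T [-1.28  0.13  0.01] w 0.333 g 59.9 j [-0.49  0.49  0.4   2.01 -0.29  0.69  0.83]
```

View pics/t2.png

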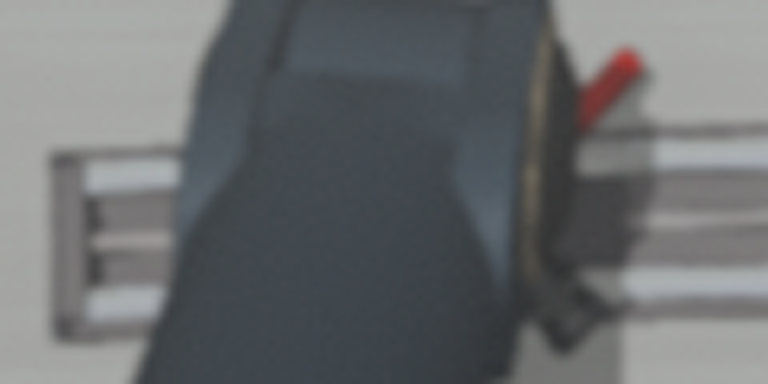

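View pics/s2.png

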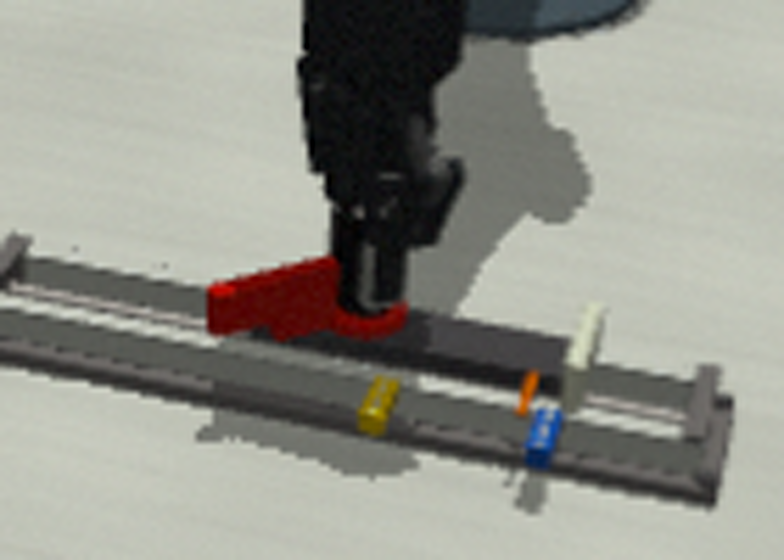

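The scene crop shows the pointer from (532,374) to its tip at (522,410), and the blue clip's top centred near (545,423) with its white line. The pointer is just short of blue, and the lever is still open. The top camera's view is blocked by the arm.

```bash
python3 - <<'E'
from h import *
f=lambda x,y:(290+(x+.5)/5.6-.5,150+(y+.5)/5.6-.5)
ey=np.array([-.0314,.9995,0]);ex=np.array([.9995,.0314,0])
k=np.array([.5464,-.0688,0])
D=robot.snapshot("scene")[1]
for n,x,y,z in [("ptip",522,410,.042),("proot",531,376,.042),("blue",545,423,.036),("blue",545,423,.034),("yellow",380,393,.035)]:
    u,v=f(x,y);P=at_z("scene",u,v,z);print(n,P.round(4),((P-k)@ex).round(4),((P-k)@ey).round(4),at_d("scene",u,v,D[round(v),round(u)]).round(4))
E
```

```text
ptip [0.5876 0.1462 0.042 ] 0.0479 0.2136 [0.5918 0.1468 0.045 ]
proot [0.5581 0.1441 0.042 ] 0.0184 0.2124 [0.5596 0.1443 0.043 ]
blue [0.5856 0.1574 0.036 ] 0.0463 0.2249 [0.5827 0.157  0.0339]
blue [0.5828 0.157  0.034 ] 0.0434 0.2246 [0.5827 0.157  0.0339]
yellow [0.5886 0.0773 0.035 ] 0.0467 0.1447 [0.5905 0.0777 0.0363]
```

The remaining gap is about 11 mm in both cameras.

drive_tool:
  offset:
    - [3, 2.5, 0]
    - [6, 5.1, 0]
    - [8.5, 7.2, 0]
    - [8.5, 7.2, 0]
    - [8.5, 7.2, 0]
  turn: [0, 0, 0, 0, 0]

```text
time_s: 4.88
ee_pos: [0.5427, 0.0646, 0.0631]
orientation: [1.279, 2.866, -0.003]
wrist_force: [-1.4, -7.1, 5.0]
width: 0.339
grasp_force: 59.9
```

drive_tool:
  offset:
    - [0, 0, 0]
    - [0, 0, 0]
    - [0, 0, 0]
    - [0, 0, 0]
    - [0, 0, 0]
  turn: [0, 0, 0, 0, 0]

```text
time_s: 5.3
ee_pos: [0.5427, 0.0642, 0.0631]
orientation: [1.28, 2.866, -0.003]
wrist_force: [-0.4, -6.7, 6.1]
width: 0.332
grasp_force: 59.9
```

```bash
python3 - <<'E'
from h import *
st()
p,d=snap("scene");cv2.imwrite("pics/s3.png",cv2.resize(p[205:245,360:420,::-1],None,fx=12,fy=12,interpolation=cv2.INTER_CUBIC))
E
```

```text
t 5.3 tcp [0.5427 0.0642 0.0631] yaz 41.9 z [ 0.002 -0.003 -1.   ] F [-0.4 -6.7  6.1] T [-1.28  0.13  0.  ] w 0.332 g 59.9 j [-0.51  0.49  0.4   2.01 -0.29  0.69  0.81]
```

View pics/s3.png

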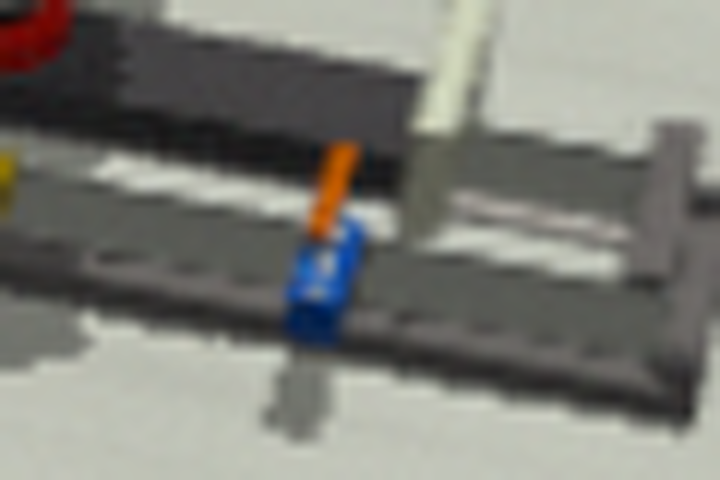

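The pointer's tip at (320,232) now overlaps the clip's back end. The white line runs through about (322,265) and (313,295).

```bash
python3 - <<'E'
from h import *
f=lambda x,y:(360+(x+.5)/12-.5,205+(y+.5)/12-.5)
ey=np.array([-.0314,.9995,0]);ex=np.array([.9995,.0314,0])
k=np.array([.5464,-.0688,0])
for n,x,y,z in [("ptip",320,232,.042),("proot",343,150,.042),("line",322,265,.035),("line",313,295,.035),("frontL",289,288,.035),("frontR",340,298,.035),("backR",366,230,.035)]:
    u,v=f(x,y);P=at_z("scene",u,v,z);print(n,P.round(4),((P-k)@ex).round(4),((P-k)@ey).round(4))
E
```

```text
ptip [0.5891 0.1557 0.042 ] 0.0498 0.223
proot [0.5559 0.1539 0.042 ] 0.0165 0.2223
line [0.5914 0.1573 0.035 ] 0.052 0.2246
line [0.603  0.1578 0.035 ] 0.0637 0.2247
frontL [0.6024 0.1523 0.035 ] 0.0629 0.2193
frontR [0.602  0.1636 0.035 ] 0.0629 0.2305
backR [0.5748 0.1638 0.035 ] 0.0356 0.2316
```

About 2 mm is left, so I'll correct that, then start the clockwise turn.

drive_tool:
  offset:
    - [1.5, 1.3, 0]
    - [1.5, 1.3, 0]
    - [1.5, 1.3, 0]
    - [1.5, 1.3, 0]
    - [1.5, 1.3, 0]
  turn: [0, 0, 0, 0, 0]

```text
time_s: 5.77
ee_pos: [0.5426, 0.0662, 0.0631]
orientation: [1.28, 2.866, -0.003]
wrist_force: [-1.0, -6.7, 6.4]
width: 0.338
grasp_force: 59.9
```

drive_tool:
  offset:
    - [0, 0, 0]
    - [0, 0, 0]
    - [0, 0, 0]
    - [0, 0, 0]
    - [0, 0, 0]
  turn: [0.08, 0.16, 0.24, 0.32, 0.4]

```text
time_s: 6.18
ee_pos: [0.5425, 0.0662, 0.0631]
orientation: [1.829, 2.551, -0.002]
wrist_force: [-0.4, -5.9, 3.7]
width: 0.335
grasp_force: 59.8
```

drive_tool:
  offset:
    - [0, 0, 0]
    - [0, 0, 0]
    - [0, 0, 0]
    - [0, 0, 0]
    - [0, 0, 0]
  turn: [0.06, 0.12, 0.18, 0.24, 0.3]

```text
time_s: 6.6
ee_pos: [0.5423, 0.0663, 0.0631]
orientation: [2.187, 2.251, -0.002]
wrist_force: [-0.6, -7.2, 5.0]
width: 0.333
grasp_force: 61.2
```

```bash
python3 -c "
from h import *
to(.5425,.0663,.0631)"
```

```text
t 6.6 tcp [0.5423 0.0663 0.0631] yaz 1.6 z [ 0.001 -0.003 -1.   ] F [-0.6 -7.2  5. ] T [-1.28  0.29  0.18] w 0.333 g 61.2 j [-0.65  0.53  0.59  2.02 -0.44  0.72  0.24]
offset mm [0.  0.2 0. ]
```

Holding position and the lever has started to move. I'll continue the turn.

drive_tool:
  offset:
    - [0, 0, 0]
    - [0, 0, 0]
    - [0, 0, 0]
    - [0, 0, 0]
    - [0, 0, 0]
  turn: [0.07, 0.14, 0.21, 0.28, 0.35]

```text
time_s: 7.02
ee_pos: [0.5422, 0.0662, 0.0631]
orientation: [2.546, 1.835, -0.001]
wrist_force: [-0.4, -7.0, 6.0]
width: 0.338
grasp_force: 61.3
```

drive_tool:
  offset:
    - [0, 0, 0]
    - [0, 0, 0]
    - [0, 0, 0]
    - [0, 0, 0]
    - [0, 0, 0]
  turn: [0.05, 0.1, 0.15, 0.2, 0.2]

```text
time_s: 7.43
ee_pos: [0.542, 0.0662, 0.0631]
orientation: [2.715, 1.573, -0.002]
wrist_force: [-1.1, -6.7, 5.7]
width: 0.338
grasp_force: 61.2
```

```bash
python3 - <<'E'
from h import *
to(.5425,.0663,.0631)
p,d=snap("scene");cv2.imwrite("pics/s4.png",cv2.resize(p[150:250,290:430,::-1],None,fx=5.6,fy=5.6,interpolation=cv2.INTER_CUBIC))
E
```

```text
t 7.43 tcp [0.542  0.0662 0.0631] yaz -29.8 z [ 0.001 -0.004 -1.   ] F [-1.1 -6.7  5.7] T [-1.27  0.4   0.07] w 0.338 g 61.2 j [-0.75  0.57  0.74  2.02 -0.56  0.75 -0.19]
offset mm [ 0.3  0.3 -0. ]
```

View pics/s4.png

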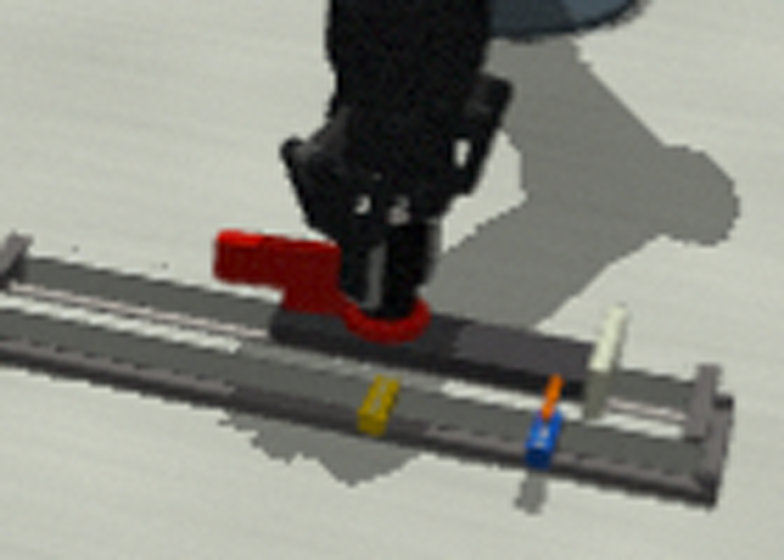

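The lever at (280,265) is nearly in line with the guide, and the pointer at (552,395) sits on the blue clip's line. I'll finish the turn in small steps and watch the moment.

drive_tool:
  offset:
    - [0, 0, 0]
    - [0, 0, 0]
    - [0, 0, 0]
    - [0, 0, 0]
    - [0, 0, 0]
  turn: [0.03, 0.06, 0.09, 0.1, 0.1]

```text
time_s: 7.9
ee_pos: [0.542, 0.0662, 0.0631]
orientation: [2.789, 1.438, -0.001]
wrist_force: [-2.6, -6.2, 7.2]
width: 0.338
grasp_force: 61.3
```

```bash
python3 -c "
from h import *
to(.5425,.0663,.0631)"
```

```text
t 7.9 tcp [0.542  0.0662 0.0631] yaz -35.5 z [ 0.001 -0.004 -1.   ] F [-2.6 -6.2  7.2] T [-1.28  0.42  0.09] w 0.338 g 61.3 j [-0.77  0.58  0.76  2.02 -0.58  0.76 -0.27]
offset mm [0.4 0.3 0. ]
```

drive_tool:
  offset:
    - [0, 0, 0]
    - [0, 0, 0]
    - [0, 0, 0]
    - [0, 0, 0]
    - [0, 0, 0]
  turn: [0.02, 0.04, 0.05, 0.05, 0.05]

```text
time_s: 8.32
ee_pos: [0.5421, 0.0662, 0.0631]
orientation: [2.823, 1.369, -0.001]
wrist_force: [-2.5, -6.2, 5.9]
width: 0.338
grasp_force: 63.3
```

```bash
python3 - <<'E'
from h import *
to(.5425,.0663,.0631)
p,d=snap("scene");cv2.imwrite("pics/s5.png",cv2.resize(p[180:240,320:410,::-1],None,fx=8.8,fy=8.8,interpolation=cv2.INTER_CUBIC))
E
```

```text
t 8.32 tcp [0.5421 0.0662 0.0631] yaz -38.3 z [ 0.001 -0.004 -1.   ] F [-2.5 -6.2  5.9] T [-1.17  0.33  0.27] w 0.338 g 63.3 j [-0.78  0.59  0.78  2.02 -0.59  0.77 -0.31]
offset mm [0.3 0.2 0. ]
```

View pics/s5.png

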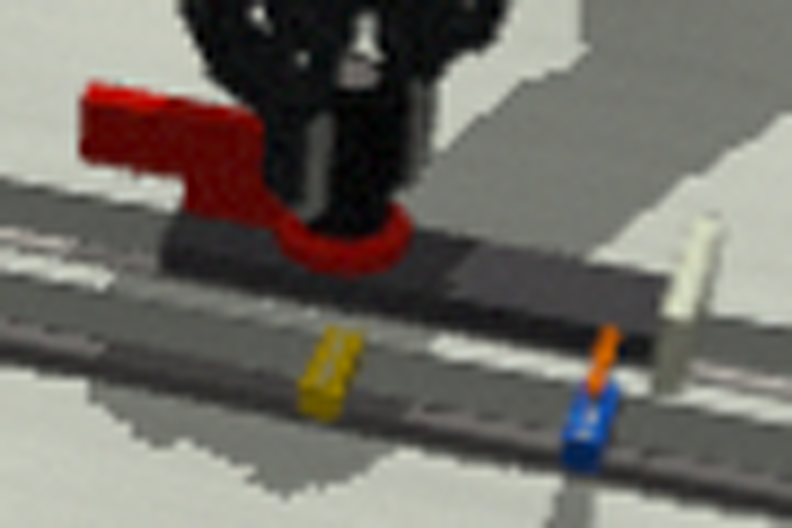

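The lever's outer top end is at (88,88) and its inner top at (258,118), so it lies along the guide. The pointer tip at (594,392) is on the clip's line, and the moment is rising. I'll compute the angle and the offset.

```bash
python3 - <<'E'
from h import *
f=lambda x,y:(320+(x+.5)/8.8-.5,180+(y+.5)/8.8-.5)
ey=np.array([-.0314,.9995,0]);ex=np.array([.9995,.0314,0])
k=np.array([.5464,-.0688,0]);Q={}
for n,x,y,z in [("ptip",594,392,.042),("proot",610,330,.042),("line",592,411,.035),("bF_L",566,430,.035),("bF_R",608,438,.035),("out_top_front",84,100,.085),("out_top_back",92,82,.085),("in_top_front",248,120,.085)]:
    u,v=f(x,y);P=at_z("scene",u,v,z);Q[n]=P;print(n,((P-k)@ex).round(4),((P-k)@ey).round(4))
w=Q["in_top_front"]-Q["out_top_front"];print(np.degrees(np.arctan2(w@ex,w@ey)))
E
```

```text
ptip 0.05 0.2253
proot 0.0159 0.2242
line 0.05 0.2254
bF_L 0.0622 0.2198
bF_R 0.062 0.2324
out_top_front 0.0075 0.0508
out_top_back -0.0041 0.0499
in_top_front 0.002 0.1029
-6.10412284329581
```

drive_tool:
  offset:
    - [0, 0, 0]
    - [0, 0, 0]
    - [0, 0, 0]
    - [0, 0, 0]
    - [0, 0, 0]
  turn: [0.015, 0.03, 0.03, 0.03, 0.03]

```text
time_s: 8.78
ee_pos: [0.5422, 0.0663, 0.0631]
orientation: [2.843, 1.328, -0.001]
wrist_force: [-1.9, -6.6, 6.5]
width: 0.337
grasp_force: 65.9
```

```bash
python3 -c "
from h import *
to(.5425,.0663,.0631)"
```

```text
t 8.78 tcp [0.5422 0.0663 0.0631] yaz -39.9 z [ 0.001 -0.004 -1.   ] F [-1.9 -6.6  6.5] T [-1.21  0.3   0.53] w 0.337 g 65.9 j [-0.78  0.59  0.78  2.02 -0.6   0.77 -0.33]
offset mm [0.2 0.3 0. ]
```

The moment has risen from 0.09 to 0.53 N m for a small turn, so the lever is against its stop. Its outer end is about 1° from the guide's line, and the pointer is within about 1 mm of blue. I'm handing in.

drive_tool:
  offset:
    - [0, 0, 0]
    - [0, 0, 0]
    - [0, 0, 0]
    - [0, 0, 0]
    - [0, 0, 0]
  turn: [0, 0, 0, 0, 0]

```text
time_s: 9.2
ee_pos: [0.5422, 0.0663, 0.0632]
orientation: [2.843, 1.328, -0.001]
wrist_force: [-1.9, -5.8, 6.5]
width: 0.333
grasp_force: 65.9
```

```bash
python3 -c "
from h import *
st();print(robot.close_job())"
```

```text
t 9.2 tcp [0.5422 0.0663 0.0632] yaz -39.9 z [ 0.001 -0.004 -1.   ] F [-1.9 -5.8  6.5] T [-1.18  0.26  0.54] w 0.333 g 65.9 j [-0.78  0.59  0.78  2.02 -0.6   0.77 -0.33]
the job is handed in; nothing more can be done
None
```

I handed in the job at 9.2 s, with the leg held within about 1 mm of the blue mark, the red lever turned against its stop and the knob still gripped at about 66 N; no verdict was returned.

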